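Take the clamped toothbrush rack out of the caddy

TASK

Take the white toothbrush rack out of the lime-green caddy for washing. Its clamp knob has a left-hand thread, so loosen it by turning it clockwise (seen from above) as far as it will go, to its stop, leaving the rack in place until then; then draw the rack straight out over the open front of the caddy, without forcing it against the clamp, and set it down gently, upright and wholly on the dark ribbed drying mat. Leave the knob loosened, and leave the tumbler, soap case, nail clipper and comb where they are.

Things in the scene. Friction and masses are not known exactly. Their poses are not given: they have to be found in the camera images.
- caddy: Fixed lime-green caddy hung by two suction cups on a low glass screen. Origin on the counter under its ledge's middle; +x to the glass, -x is its open front, z up. Ledge 150 mm (x) by 420 mm (y), floor 70 mm above the counter; end walls 22 mm, back wall 27 mm, no front wall. Glass at x = 98 mm, top 155 mm above the counter. The rack's bay has low cheeks 3 mm beyond the rack's ends.
- knob_grip (a point): Centre of the knob's black wing, a bar 66 mm long (its x axis), 14 thick, 24 high, on an upright 10 mm screw, at x = 15, y = -53 mm in the caddy's frame; 20 mm free below the wing. Left-hand thread: clockwise from above raises knob and clamp 2.5 mm per rad, from 122 mm above the counter (tight stop) to 132 (loose stop, 4.0 rad on). Starts 0.1 to 0.8 rad from tight. Stiff (0.12 N m), firm stops.
- clamp_toe (a point): Middle of the lower front edge of the dark steel clamp plate under the knob (40 mm wide in the caddy's y, up to 45 mm in front of the knob's axis). This toe, turned down and 8 mm thick, holds the rack's tongue: 4.5 mm above the ledge's floor when tight, 14.5 mm at the loose stop. It does not turn, only rises with the knob and stays where it is left.
- rack_grip (a point): Loose white toothbrush rack, 0.15 to 0.31 kg. Point: centre of its slotted top plate (44 mm in x, 100 in y, 10 thick), 67 mm above its underside, open below between end legs 84 mm apart. Grasp it across the 44 mm (x) from above. Base 4 mm thick, 50 mm wide, y = 55 to -128 mm. Starts parallel to the caddy at its x = -20, y = 55 mm, 137 mm above the counter.
- rack_lip (a point): Top middle of a lip on the rack's tongue, 9 mm above the rack's underside (x = 2 to 10 mm, y = -128 to -88 in the rack's frame). The tongue is the base beyond y = -50, x = -25 to 10, under the clamp. The lip is caught behind the toe; at the loose stop it passes under with 5 mm to spare if the rack slides level along the caddy's -x. After 24 mm of travel the rack can be lifted.
- rack_end_a (a point): Middle of the short edge of the rack's base at its legs end, on the underside: 55 mm along the rack's +y from below the grip point.
- rack_end_b (a point): Middle of the tongue's end edge of the rack's base, on the underside: 128 mm along the rack's -y from below the grip point.
- mat_top (a point): Middle of the top face of the fixed dark grey ribbed drying mat, 160 mm (its x) by 260 mm (its y), 6 mm thick, on the counter left or right of the robot's middle.
- tumbler_mid (a point): Glass tumbler with two toothbrushes in it: 74 mm wide, 100 mm high (brushes up to 200 mm), loose; the point is on its axis 50 mm up. Must stay.
- soap_case_mid (a point): Blue and white flip-top soap case, 62 x 90 x 32 mm, loose, on the ledge beyond the knob (caddy's -y end); the point is its centre. Must stay.
- clipper_mid (a point): Steel nail clipper, 80 x 14 x 13 mm, loose, lying on the ledge at the caddy's +y end; the point is its centre. Must stay.
- comb_mid (a point): Black comb, 170 x 34 x 5 mm, loose, flat on the counter in front of the robot; the point is its centre. Must stay.
There are look-alikes about, which are no part of the job. Leave any purple look-alike of the part that bears rack_grip alone.

How it is judged:
On the way, in this order (a step that is already met when the one before it is completed fails the run):
1. the knob is turned clockwise to within about 0.6 rad of its loose stop, with the rack still in its place (within 20 mm) (z of knob_grip in the frame of caddy above 0.1305 m and distance of rack_grip from where it was at the start of the episode below 0.02 m), for 0.2 s.
2. the rack is drawn out at least 40 mm over the caddy's front (x of rack_grip in the frame of caddy below -0.06 m).
At the end, for the whole second after the job is handed in: The rack stands upright (within 0.08 rad), at rest, its base wholly on the mat (both end points within 132 mm of the mat's middle lengthways and 57 mm across, no more than 6 mm above its face); the knob is still at least 8.5 mm of its 10 mm up (within about 0.6 rad of its loose stop) (x of rack_end_a in the frame of mat_top between -0.057 and 0.057 m and y of rack_end_a in the frame of mat_top between -0.132 and 0.132 m and z of each of rack_end_a, rack_end_b in the frame of mat_top below 0.006 m and x of rack_end_b in the frame of mat_top between -0.057 and 0.057 m and y of rack_end_b in the frame of mat_top between -0.132 and 0.132 m and z of knob_grip in the frame of caddy above 0.1305 m and angle between rack_grip's own z axis and vertical below 0.08 rad and linear speed of rack below 0.02 m/s); the robot touches nothing.
It fails at once if the rack is forced against the clamp (over 25 N) (contact force between rack and clamp above 25 N).
It fails at once if the rack is dropped: it moves faster than 0.45 m/s with no finger touching it (contact force between the fingers and rack below 0.01 N and linear speed of rack above 0.45 m/s).
It fails at once if the tumbler, soap case, nail clipper or comb is knocked over or moved more than 30 mm (distance of any of tumbler_mid, soap_case_mid, clipper_mid, comb_mid from where it was at the start of the episode above 0.03 m or angle between any of tumbler_mid, soap_case_mid, clipper_mid, comb_mid's own z axis and vertical above 0.5 rad).
It also fails if it takes over 72 s, if anything falls off the work surface, if the arm or the gripper's body presses on something with over 40 N, if the wrist force passes 120 N, or if a joint passes its speed limit or range.

ROBOT

A 7-joint arm with a two-finger parallel gripper is mounted at the origin on the work surface. World frame = base frame: x ahead of the robot, y to its left, z up, the work surface at z = 0. Lengths are in m, angles in rad, forces in N, time in s.
With the tool pointing down it reaches from about 0.35 to 0.9 m from the base axis. Payload 7.2 kg.
Tool frame: the origin (TCP) lies at the very end of the fingers, on their centre line; the grasp point (between the pads) lies 19 mm behind it (r.tcp_to_grasp is the z of the grasp point in the tool frame, in m); z points along the fingers, y is the line along which they close (so a half turn about z gives the same grasp; the last joint's range is limited). The gripper opens to 88 mm and grips with 3 to 60 N. Pads are 20 mm wide; open, the fingers measure 115 mm over their backs; the gripper's body (75 mm by 178 mm) begins 61 mm behind the grasp point.
Start: joints at [-0.068, 0.411, -0.013, 1.596, 0.006, 1.134, -0.082], TCP at [0.625, -0, 0.223] pointing down, gripper open.
Joint ranges: [-2.95, 2.95], [-0.29, 1.99], [-1.47, 1.44], [0.14, 2.54], [-1.03, 4.17], [0.13, 1.85], [-2.86, 2.86]. Speed limits (rad/s): [2.39, 2.39, 3.01, 3.01, 3.14, 3.14, 3.14].

INTERFACE

Orientations are given as a rotation vector (axis times angle).
In Python, from plant import r gives the robot as it stands. The module is installed in compiled form; this text tells all that it offers.
- The arm moves only by the tool play_rows, never from a script. Its arguments are lists of equal length, an entry for each row: "xyz": the shift along the world's x, y, z as a fraction of full scale, a list of three; "yaw": the turn about the world's z as a fraction of full scale; "jaw": the gripper command: -1 is shut, 1 is fully open, values between are in proportion. In form: {"xyz": [[x, y, z], ...], "yaw": [yaw, ...], "jaw": [jaw, ...]}. A call has 1 to 20 rows; each row is the pose to reach, as a shift and turn from the pose commanded when the call began; what a row does not reach only later rows make up. Full scale, the value 1, is 0.5 m for a shift and 30 degrees for a turn. A row lasts 1/10 s, in which the tool goes at most 50 mm and 8.59 degrees, less where a joint would pass 70% of its speed; a pose out of reach is approached as far as the arm can. A call with a number of a shift or a turn outside -1 to 1 is refused whole. A call with a gripper value outside its range is refused whole. The fingers move at their own pace and stop on an object; the grip force is fixed at half the most. Time passes only in rows, so rows that repeat a pose let the fingers close. It gives the time, the measured TCP pose, the force, the opening and the grip force at its end, in the units of the state.
- r.read_state(): the state, without advancing time (a new reading comes with each control period).
- r.get_image(name): name is "scene" or "side" or "wrist"; returns (picture, depth): 400x640x3 uint8, red, green, blue; 400x640 float32, m along the optical axis (not along the pixel's ray), 0 where there is no reading.
- r.camera_info(name): a dict with "fovy" (degrees; the focal length in pixels is half the picture's height over the tangent of half this angle, whatever the lens; pixels are square), "cx", "cy" (the principal point, pixels), "world_to_cam" (4x4, takes a point from world to camera coordinates). Camera axes: x right, y down, z forward; pixel columns grow to the right and rows downward; lengths in m; the calibration is good to about 2 mm. A picture is of the moment at which its call begins: read the wrist's pose just before it. camera_info takes no time and is no camera call; for the wrist camera it gives the pose at the moment of the call.
- r.job_done(): hands the job in; it is judged then, once.
The state is a dict: "clock": time; "joint_pos": joint angles; "joint_velocities": joint speeds; "joint_efforts": joint torques, N m; "tcp_pos": TCP position; "tcp_rot": TCP orientation; "wrist_force": force on the tool from outside, world axes, zero at the start; "wrist_torque": the same for the moment, N m; "width": finger opening in m; "grip_force": force on a finger pad.
Only numpy, scipy, OpenCV 4.12 (cv2) and the standard library are available. Lean on these libraries where they do the work, as an engineer would, in place of code of your own. Each camera call takes 0.05 s, during which the arm holds its last target. There are 200 camera calls.

## Working session

There is one attempt and no reset: what is moved stays moved. The work goes in short steps, Python scripts to look and compute and a tool call to move; the robot and the scene stay as the last step left them, time stands still between calls to the robot, and variables do not carry over. Pictures are saved under pics/ and viewed, at most 10 in all, crops included, and the job is handed in when it is done.

Besides the shell and the picture viewer there is one more tool, called after ">>>" by a JSON object that holds its "method" and its "body". play_rows: Moves the arm, as the interface text tells. Shift numbers are shares of 0.5 m and turn numbers shares of 30 degrees, none past 1 either way. Its arguments: {"type":"object","properties":{"xyz":{"type":"array"},"yaw":{"type":"array"},"jaw":{"type":"array"}},"required":["xyz","yaw","jaw"]}

```bash
mkdir -p pics; cat > h.py <<'E'
import numpy as np,cv2
from plant import r
def snap(n,tag):
    ci=r.camera_info(n); p,d=r.get_image(n)
    np.savez(f'{tag}.npz',p=p,d=d,f=200/np.tan(np.radians(ci['fovy'])/2),cx=ci['cx'],cy=ci['cy'],T=np.array(ci['world_to_cam']))
    cv2.imwrite(f'pics/{tag}.png',p[:,:,::-1])
def cloud(tag):
    z=np.load(tag+'.npz');d=z['d'];v,u=np.mgrid[:d.shape[0],:d.shape[1]]
    P=np.stack([(u-z['cx'])/z['f']*d,(v-z['cy'])/z['f']*d,d],-1)
    T=np.linalg.inv(z['T']);W=P@T[:3,:3].T+T[:3,3];W[d==0]=np.nan
    return z['p'],W
E
python3 - <<'E'
from h import *
for n in('scene','side','wrist'):snap(n,n+'0')
s=r.read_state();print(s['clock'],s['tcp_pos'],s['tcp_rot'],s['width'],r.tcp_to_grasp)
for n in('scene','side'):
    T=np.linalg.inv(np.load(n+'0.npz')['T']);print(T[:3,3],T[:3,2])
E
```

```text
0.15 [ 6.24644055e-01 -3.51423922e-05  2.22016604e-01] [-2.22089783e+00 -2.22089248e+00  1.40014652e-03] 0.08794554155120567 -0.0187
[1.26447239 0.67463027 0.80862834] [-0.63995946 -0.49244378 -0.58987373]
[0.37175135 0.76664275 0.82400483] [ 0.15458239 -0.67047128 -0.72565318]
```

View pics/scene0.png

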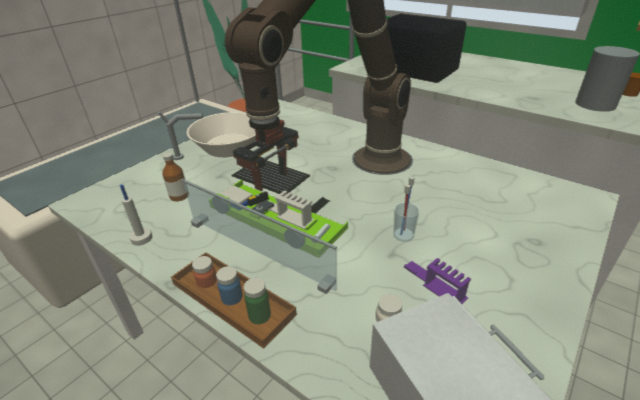

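View pics/side0.png

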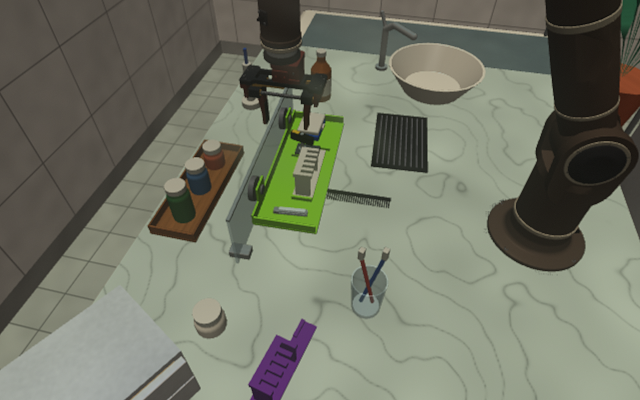

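The side view shows the caddy at (250–345, 115–230), the white rack at (308, 170), the knob at about (303, 138) under the gripper, the mat at (400, 142), the comb at (358, 198) and the clipper at (290, 211). The tumbler is at (368, 290). The purple look-alike at (285, 360) is to be left alone.

```bash
python3 - <<'E'
from h import *
p,W=cloud('side0')
hsv=cv2.cvtColor(p,cv2.COLOR_RGB2HSV)
m=(hsv[...,0]>35)&(hsv[...,0]<60)&(hsv[...,1]>150)&(W[...,2]>.03)&(W[...,2]<.12)
m[:100]=0;m[240:]=0;m[:,:240]=0;m[:,350:]=0
P=W[m]; print('lime',len(P),np.nanpercentile(P[:,2],[5,25,50,75,95]))
R=cv2.minAreaRect(P[:,:2].astype(np.float32));print(R,cv2.boxPoints(R))
def q(n,u,v):print(n,W[v,u].round(4),p[v,u])
for n,u,v in[('knob',303,138),('rack',308,170),('tum',368,290),('comb1',330,193),('comb2',388,202),('clip',290,211)]:q(n,u,v)
m=(p.max(-1)<75)&(W[...,2]>-.005)&(W[...,2]<.012);m[:105]=0;m[180:]=0;m[:,:365]=0;m[:,440:]=0
P=W[m];R=cv2.minAreaRect(P[:,:2].astype(np.float32));print('mat',len(P),np.median(P[:,2]),R,cv2.boxPoints(R))
m=(p.min(-1)>130)&(np.ptp(p.astype(int),axis=-1)<40)&(W[...,2]>.12)&(W[...,2]<.15);m[:135]=0;m[210:]=0;m[:,:285]=0;m[:,335:]=0
P=W[m];R=cv2.minAreaRect(P[:,:2].astype(np.float32));print('rack',len(P),np.median(P[:,2]),R,cv2.boxPoints(R))
c=cv2.resize(p[95:245,235:410],None,fx=4,fy=4,interpolation=2);cv2.imwrite('pics/sidec.png',c[:,:,::-1])
E
```

```text
lime 4380 [0.06764973 0.0691198  0.07031975 0.07209197 0.09434828]
((0.5958529114723206, -0.028827086091041565), (0.15699370205402374, 0.4253026843070984), 2.1156275272369385) [[ 0.5095593   0.18078148]
 [ 0.52525985 -0.24423128]
 [ 0.68214655 -0.23843566]
 [ 0.666446    0.18657711]]
knob [ 0.6032 -0.0721  0.1281] [29 33 23]
rack [0.5581 0.0547 0.1399] [124 125 104]
tum [0.3738 0.2919 0.0599] [71 38 32]
comb1 [ 0.5163 -0.0131  0.0039] [70 77 62]
comb2 [ 0.3618 -0.0185  0.0013] [ 99 105  91]
clip [0.5811 0.1386 0.0811] [104 112 102]
mat 2669 0.005613717052223133 ((0.3558341860771179, -0.2793230414390564), (0.15747791528701782, 0.26197323203086853), 3.825651168823242) [[ 0.26853117 -0.15388182]
 [ 0.28601018 -0.4152713 ]
 [ 0.4431372  -0.40476426]
 [ 0.4256582  -0.14337477]]
rack 203 0.14176498303024498 ((0.5706586241722107, 0.024861285462975502), (0.040751636028289795, 0.09620082378387451), 2.2615973949432373) [[ 0.5484005   0.07212016]
 [ 0.55219686 -0.02400573]
 [ 0.5929167  -0.02239759]
 [ 0.5891204   0.07372831]]
```

View pics/sidec.png

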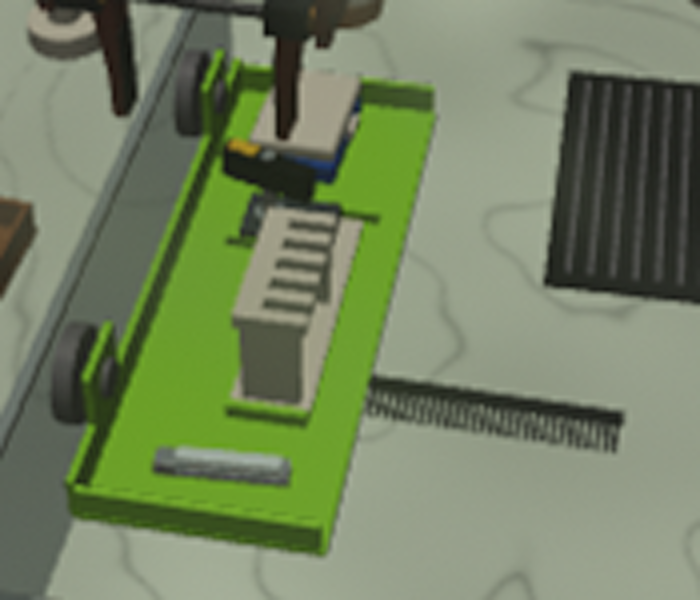

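View pics/wrist0.png

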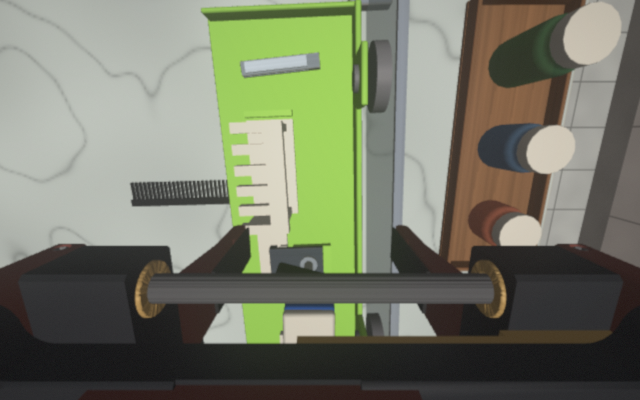

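Caddy: origin about (0.596, -0.029), yaw about 2°. The rack position agrees with this. In the wrist view the knob at (300, 270) is hidden by the gripper, so I'll back off to see it.

>>> {"method": "play_rows", "body": {"xyz": [[-0.02,-0.1,0.04],[-0.04,-0.2,0.08],[-0.04,-0.26,0.08],[-0.04,-0.26,0.08],[-0.04,-0.26,0.08]], "yaw": [0,0,0,0,0], "jaw": [1,1,1,1,1]}}

```text
clock: 0.65
tcp_pos: [0.6047, -0.1309, 0.2624]
tcp_rot: [-2.224, -2.219, 0.0]
wrist_force: [0.2, 0.9, -0.1]
width: 0.0877
grip_force: 0.0
```

```bash
python3 - <<'E'
from h import *
snap('wrist','wrist1');snap('side','side1')
K=np.array([.613,-.081])
for t in('wrist1','side1','scene0'):
    p,W=cloud(t)
    with np.errstate(invalid='ignore'):
        m=(W[...,2]>.122)&(W[...,2]<.15)&(np.hypot(W[...,0]-K[0],W[...,1]-K[1])<.042)
    P=W[m]
    if len(P)<8: print(t,len(P));continue
    print(t,len(P),np.percentile(P[:,2],[5,50,95]))
    m2=m&(W[...,2]>np.percentile(P[:,2],95)-.007);P=W[m2]
    print(cv2.minAreaRect(P[:,:2].astype(np.float32)),P.mean(0))
    vv,uu=np.where(m);print(uu.min(),uu.max(),vv.min(),vv.max())
    if t=='wrist1':
        p2,W2=p,W
        with np.errstate(invalid='ignore'):
            hsv=cv2.cvtColor(p,cv2.COLOR_RGB2HSV);m=(hsv[...,0]>35)&(hsv[...,0]<60)&(hsv[...,1]>150)&(W[...,2]>.06)&(W[...,2]<.11)
        R=cv2.minAreaRect(W[m][:,:2].astype(np.float32));print('lime',R,cv2.boxPoints(R))
        m=(p.min(-1)>130)&(W[...,2]>.13)&(W[...,2]<.15)&(np.abs(W[...,0]-.57)<.05)&(W[...,1]>-.05)&(W[...,1]<.1)
        R=cv2.minAreaRect(W[m][:,:2].astype(np.float32));print('rack',R,np.median(W[m][:,2]))
print(r.read_state()['tcp_pos'])
E
```

```text
wrist1 867 [0.13281331 0.13524726 0.13738567]
((0.6111198663711548, -0.08096593618392944), (0.013984590768814087, 0.06570299714803696), 74.3797607421875) [ 0.61075949 -0.0806784   0.13526291]
295 357 136 164
lime ((0.0, 0.0), (0.0, 0.0), 0.0) [[0. 0.]
 [0. 0.]
 [0. 0.]
 [0. 0.]]
rack ((0.5722181797027588, 0.013556160032749176), (0.04414508864283562, 0.07596958428621292), 2.2034122943878174) 0.14238347484814173
side1 163 [0.123322   0.13293494 0.13700129]
((0.6084226965904236, -0.08193183690309525), (0.01711004413664341, 0.06422510743141174), 74.99690246582031) [ 0.60797782 -0.07979209  0.13419324]
291 313 129 142
scene0 138 [0.12348259 0.13289277 0.13729217]
((0.6118131279945374, -0.07764376699924469), (0.018858779221773148, 0.06461390852928162), 73.03753662109375) [ 0.61336198 -0.07765531  0.13473247]
247 267 191 203
[ 0.60499947 -0.1283456   0.26209189]
```

View pics/wrist1.png

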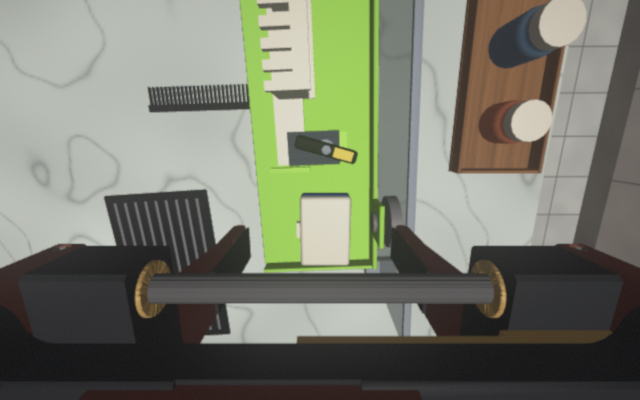

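The wing is at (0.611, -0.081), long axis at -15.6° and top at z 0.1355. In the picture the wing is at (327, 149), with the soap case below it at (325, 228). Next I turn the gripper +74.4° and descend.

>>> {"method": "play_rows", "body": {"xyz": [[0.014,0.06,0],[0.014,0.098,0],[0.014,0.098,0],[0.014,0.098,0]], "yaw": [0.28,0.56,0.84,1], "jaw": [0,0,0,0]}}

```text
clock: 1.15
tcp_pos: [0.6121, -0.0776, 0.2622]
tcp_rot: [-1.556, -2.728, -0.001]
wrist_force: [0.2, -0.4, -0.2]
width: 0.0592
grip_force: 0.0
```

>>> {"method": "play_rows", "body": {"xyz": [[0,0,-0.04],[0,0,-0.08],[0,0,-0.12],[0,0,-0.14]], "yaw": [0.28,0.56,0.84,1], "jaw": [0,0,0,0]}}

```text
clock: 1.55
tcp_pos: [0.6111, -0.0786, 0.1904]
tcp_rot: [-0.799, -3.035, -0.001]
wrist_force: [0.7, -0.7, 1.0]
width: 0.0439
grip_force: 0.0
```

>>> {"method": "play_rows", "body": {"xyz": [[0,0,0],[0,0,0],[0,0,0],[0,0,0]], "yaw": [0.24,0.48,0.48,0.48], "jaw": [0,0,0,0]}}

```text
clock: 1.95
tcp_pos: [0.612, -0.0797, 0.1924]
tcp_rot: [-0.429, -3.112, -0.001]
wrist_force: [-0.1, -0.6, -0.3]
width: 0.044
grip_force: 0.0
```

```bash
python3 - <<'E'
from h import *
s=r.read_state();print(s['clock'],s['tcp_pos'],s['joint_pos'],s['width'])
from scipy.spatial.transform import Rotation as R
print(R.from_rotvec(s['tcp_rot']).as_matrix())
snap('scene','scene1');snap('side','side2')
p,_=cloud('side2');q,_=cloud('scene1')
a=cv2.resize(p[90:190,250:380],(520,400),interpolation=2);b=cv2.resize(q[130:230,190:260],(280,400),interpolation=2)
cv2.imwrite('pics/c2.png',np.hstack([a,b])[:,:,::-1])
E
```

```text
1.95 [ 0.61203211 -0.07967577  0.19240613] [ 0.22402319  0.4375126  -0.23672039  1.63922449  0.11219307  1.07859149
  1.25235541] 0.044034295139635096
[[-9.62669485e-01  2.70679416e-01 -3.40633693e-04]
 [ 2.70679135e-01  9.62669370e-01  7.00225940e-04]
 [ 5.17454371e-04  5.81883711e-04 -9.99999697e-01]]
```

View pics/c2.png

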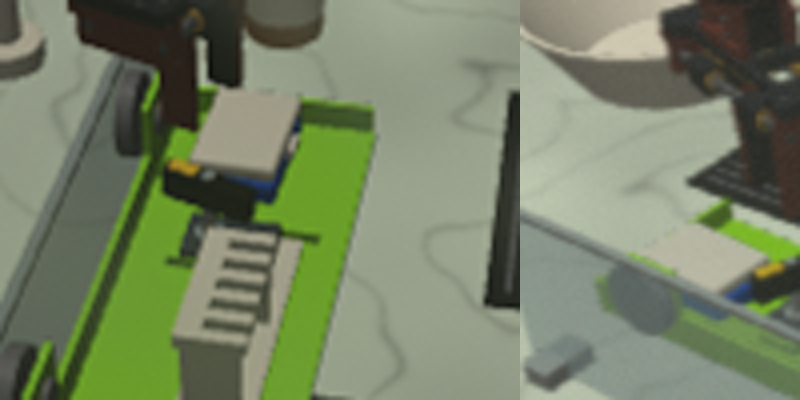

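>>> {"method": "play_rows", "body": {"xyz": [[0,-0.002,-0.06],[0,-0.002,-0.12],[0,-0.002,-0.16],[0,-0.002,-0.17],[0,-0.002,-0.17],[0,-0.002,-0.17],[0,-0.002,-0.17],[0,-0.002,-0.17],[0,-0.002,-0.17]], "yaw": [0,0,0,0,0,0,0,0,0], "jaw": [0,0,0,0,-1,-1,-1,-1,-1]}}

```text
clock: 2.95
tcp_pos: [0.6128, -0.0814, 0.1088]
tcp_rot: [0.426, 3.111, 0.001]
wrist_force: [0.8, 2.1, 4.7]
width: 0.0134
grip_force: 30.0
```

>>> {"method": "play_rows", "body": {"xyz": [[0,0,0.0005],[0,0,0.001],[0,0,0.0016],[0,0,0.0021],[0,0,0.0026],[0,0,0.0026]], "yaw": [-0.2,-0.4,-0.6,-0.8,-1,-1], "jaw": [-1,-1,-1,-1,-1,-1]}}

```text
clock: 3.55
tcp_pos: [0.6123, -0.0823, 0.1101]
tcp_rot: [1.222, 2.893, -0.0]
wrist_force: [-0.4, -0.2, 6.3]
width: 0.0139
grip_force: 30.0
```

>>> {"method": "play_rows", "body": {"xyz": [[0,0,0.0005],[0,0,0.001],[0,0,0.0016],[0,0,0.0021],[0,0,0.0026],[0,0,0.0026]], "yaw": [-0.2,-0.4,-0.6,-0.8,-1,-1], "jaw": [-1,-1,-1,-1,-1,-1]}}

```text
clock: 4.15
tcp_pos: [0.6113, -0.0829, 0.1113]
tcp_rot: [1.931, 2.478, -0.002]
wrist_force: [-5.1, -1.0, 8.5]
width: 0.0139
grip_force: 30.0
```

```bash
python3 - <<'E'
from h import *
s=r.read_state();print({k:np.round(s[k],3) for k in('tcp_pos','tcp_rot','joint_pos','wrist_force','wrist_torque','width','grip_force')})
E
```

```text
{'tcp_pos': array([ 0.611, -0.083,  0.111]), 'tcp_rot': array([ 1.931e+00,  2.478e+00, -2.000e-03]), 'joint_pos': array([ 0.035,  0.508,  0.028,  1.731, -0.016,  0.904,  0.317]), 'wrist_force': array([-5.055, -1.02 ,  8.537]), 'wrist_torque': array([-0.343,  1.122, -0.058]), 'width': np.float64(0.014), 'grip_force': np.float64(30.004)}
```

>>> {"method": "play_rows", "body": {"xyz": [[0.0005,0.0005,0.001],[0.001,0.001,0.002],[0.001,0.001,0.003],[0.001,0.001,0.0035],[0.001,0.001,0.004],[0.001,0.001,0.004]], "yaw": [-0.2,-0.4,-0.6,-0.8,-1,-1], "jaw": [-1,-1,-1,-1,-1,-1]}}

```text
clock: 4.75
tcp_pos: [0.6103, -0.0828, 0.1127]
tcp_rot: [-2.506, -1.893, 0.006]
wrist_force: [-7.2, -2.4, 8.1]
width: 0.0139
grip_force: 30.0
```

>>> {"method": "play_rows", "body": {"xyz": [[0,0,0.0005],[0,0,0.001],[0,0,0.0016],[0,0,0.0021],[0,0,0.003],[0,0,0.003]], "yaw": [-0.2,-0.4,-0.6,-0.8,-1,-1], "jaw": [-1,-1,-1,-1,-1,-1]}}

```text
clock: 5.35
tcp_pos: [0.6094, -0.0823, 0.114]
tcp_rot: [-2.909, -1.18, 0.009]
wrist_force: [-10.5, -0.3, 10.0]
width: 0.0141
grip_force: 30.0
```

>>> {"method": "play_rows", "body": {"xyz": [[0,0,0.0005],[0,0,0.001],[0,0,0.0016],[0,0,0.0021],[0,0,0.003],[0,0,0.003]], "yaw": [-0.2,-0.4,-0.6,-0.8,-1,-1], "jaw": [-1,-1,-1,-1,-1,-1]}}

```text
clock: 5.95
tcp_pos: [0.6089, -0.0813, 0.1153]
tcp_rot: [-3.115, -0.387, 0.011]
wrist_force: [-12.2, 0.5, 10.4]
width: 0.0136
grip_force: 30.0
```

```bash
python3 - <<'E'
from h import *
s=r.read_state();print({k:np.round(s[k],3) for k in('tcp_pos','tcp_rot','joint_pos','wrist_force','wrist_torque','width','grip_force')})
E
```

```text
{'tcp_pos': array([ 0.609, -0.081,  0.115]), 'tcp_rot': array([-3.115, -0.387,  0.011]), 'joint_pos': array([-0.244,  0.528,  0.417,  1.749, -0.259,  0.926, -1.043]), 'wrist_force': array([-12.201,   0.515,  10.383]), 'wrist_torque': array([ 0.302,  2.802, -0.063]), 'width': np.float64(0.014), 'grip_force': np.float64(30.004)}
```

>>> {"method": "play_rows", "body": {"xyz": [[-0.004,0,0.001],[-0.006,0,0.0015],[-0.006,0,0.002],[-0.006,0.001,0.0025],[-0.006,0.002,0.003],[-0.006,0.002,0.003]], "yaw": [-0.2,-0.4,-0.6,-0.8,-1,-1], "jaw": [-1,-1,-1,-1,-1,-1]}}

```text
clock: 6.55
tcp_pos: [0.6086, -0.0802, 0.1167]
tcp_rot: [-3.112, 0.428, 0.003]
wrist_force: [-3.1, 0.4, 1.6]
width: 0.0142
grip_force: 30.0
```

>>> {"method": "play_rows", "body": {"xyz": [[0,0,0.0007],[0,0,0.001],[0,0,0.001],[0,0,0.001]], "yaw": [-0.15,-0.3,-0.4,-0.4], "jaw": [-1,-1,-1,-1]}}

```text
clock: 6.95
tcp_pos: [0.6088, -0.0798, 0.1172]
tcp_rot: [-3.051, 0.745, 0.003]
wrist_force: [-4.4, 2.4, 3.3]
width: 0.0139
grip_force: 30.0
```

```bash
python3 - <<'E'
from h import *
from scipy.spatial.transform import Rotation as R
s=r.read_state();print({k:np.round(s[k],3) for k in('clock','tcp_pos','tcp_rot','joint_pos','wrist_force','wrist_torque','width','grip_force')})
y=R.from_rotvec(s['tcp_rot']).as_matrix()[:,1];print(np.degrees(np.arctan2(y[1],y[0])))
E
```

```text
{'clock': np.float64(6.95), 'tcp_pos': array([ 0.609, -0.08 ,  0.117]), 'tcp_rot': array([-3.051e+00,  7.450e-01,  3.000e-03]), 'joint_pos': array([-0.374,  0.557,  0.604,  1.762, -0.381,  0.944, -1.663]), 'wrist_force': array([-4.392,  2.431,  3.325]), 'wrist_torque': array([ 0.704,  1.012, -0.109]), 'width': np.float64(0.014), 'grip_force': np.float64(30.004)}
-117.4586715397167
```

>>> {"method": "play_rows", "body": {"xyz": [[0,0,0.0004],[0,0,0.0008],[0,0,0.001],[0,0,0.001]], "yaw": [-0.12,-0.24,-0.35,-0.35], "jaw": [-1,-1,-1,-1]}}

```text
clock: 7.35
tcp_pos: [0.609, -0.0794, 0.1176]
tcp_rot: [-2.97, 1.021, 0.003]
wrist_force: [-3.6, 2.5, 3.8]
width: 0.0137
grip_force: 30.0
```

```bash
cat > st.py <<'E'
from h import *
from scipy.spatial.transform import Rotation as R
s=r.read_state();print({k:np.round(s[k],3).tolist() for k in('clock','tcp_pos','joint_pos','wrist_force','wrist_torque','width','grip_force')})
y=R.from_rotvec(s['tcp_rot']).as_matrix()[:,1];print(np.degrees(np.arctan2(y[1],y[0])))
E
python3 st.py
```

```text
{'clock': 7.35, 'tcp_pos': [0.609, -0.079, 0.118], 'joint_pos': [-0.405, 0.569, 0.651, 1.763, -0.414, 0.952, -1.817], 'wrist_force': [-3.572, 2.476, 3.753], 'wrist_torque': [1.005, 0.955, -0.089], 'width': 0.014, 'grip_force': 30.004}
-127.93539239676156
```

>>> {"method": "play_rows", "body": {"xyz": [[0,0,0.0004],[0,0,0.0008],[0,0,0.001],[0,0,0.001]], "yaw": [-0.12,-0.24,-0.35,-0.35], "jaw": [-1,-1,-1,-1]}}

```text
clock: 7.75
tcp_pos: [0.6092, -0.0792, 0.1181]
tcp_rot: [-2.866, 1.286, 0.002]
wrist_force: [-3.7, 3.1, 1.3]
width: 0.0141
grip_force: 30.3
```

```bash
python3 st.py
```

```text
{'clock': 7.75, 'tcp_pos': [0.609, -0.079, 0.118], 'joint_pos': [-0.436, 0.581, 0.699, 1.764, -0.446, 0.962, -1.97], 'wrist_force': [-3.718, 3.055, 1.341], 'wrist_torque': [1.036, 0.779, 0.584], 'width': 0.014, 'grip_force': 30.279}
-138.32947260622785
```

The yaw torque rose to 0.58 N m, so the knob is at its stop. I'll relax the turn, release and lift.

>>> {"method": "play_rows", "body": {"xyz": [[0,0,0],[0,0,0],[0,0,0],[0,0,0],[0,0,0.08],[0,0,0.16],[0,0,0.2]], "yaw": [0.06,0.06,0.06,0.06,0.06,0.06,0.06], "jaw": [-1,0,0,0,0,0,0]}}

```text
clock: 8.45
tcp_pos: [0.6108, -0.0818, 0.2216]
tcp_rot: [-2.882, 1.248, -0.007]
wrist_force: [-0.7, -0.0, 0.3]
width: 0.0437
grip_force: 0.0
```

```bash
python3 st.py; python3 - <<'E'
from h import *
snap('side','side3')
K=np.array([.611,-.081])
for t in('side1','side3'):
    p,W=cloud(t)
    with np.errstate(invalid='ignore'):
        m=(W[...,2]>.115)&(W[...,2]<.155)&(np.hypot(W[...,0]-K[0],W[...,1]-K[1])<.034)&(p.max(-1)<90)
    P=W[m];print(t,len(P),np.percentile(P[:,2],[5,50,80,90,97]))
    with np.errstate(invalid='ignore'):
        m=(p.min(-1)>110)&(W[...,2]>.13)&(W[...,2]<.15)&(np.abs(W[...,0]-.57)<.05)&(W[...,1]>-.035)&(W[...,1]<.1)
    R=cv2.minAreaRect(W[m][:,:2].astype(np.float32));print('rack',R,np.median(W[m][:,2]))
E
```

```text
{'clock': 8.45, 'tcp_pos': [0.611, -0.082, 0.222], 'joint_pos': [-0.482, 0.472, 0.763, 1.661, -0.352, 1.147, -2.016], 'wrist_force': [-0.735, -0.006, 0.318], 'wrist_torque': [0.133, 0.045, 0.012], 'width': 0.044, 'grip_force': 0.0}
-136.8309963473456
side1 167 [0.11653372 0.12829115 0.13399825 0.13525535 0.13600197]
rack ((0.5704642534255981, 0.02515319176018238), (0.04336905851960182, 0.10116111487150192), 2.7802045345306396) 0.14183894394338264
side3 132 [0.12376074 0.13761498 0.14283345 0.14378282 0.14459073]
rack ((0.5697222948074341, 0.024520518258213997), (0.04340113326907158, 0.10048387944698334), 2.2506802082061768) 0.14177031029365073
```

The knob rose about 8.7 mm and the rack hasn't moved. Next I turn the tool back by +139°, which keeps joint 7 away from its limit, while moving over the rack.

>>> {"method": "play_rows", "body": {"xyz": [[-0.02,0.05,0.02],[-0.04,0.1,0.04],[-0.06,0.16,0.04],[-0.08,0.214,0.04]], "yaw": [0.28,0.56,0.84,1], "jaw": [1,1,1,1]}}

```text
clock: 8.9
tcp_pos: [0.5694, 0.0274, 0.2384]
tcp_rot: [-3.109, 0.45, -0.002]
wrist_force: [-0.4, 0.2, 0.4]
width: 0.0725
grip_force: 0.0
```

>>> {"method": "play_rows", "body": {"xyz": [[0,0,0],[0,0,0],[0,0,0],[0,0,0]], "yaw": [0.28,0.56,0.84,1], "jaw": [1,1,1,1]}}

```text
clock: 9.3
tcp_pos: [0.5696, 0.0262, 0.238]
tcp_rot: [3.119, 0.37, 0.001]
wrist_force: [0.1, -1.3, 1.0]
width: 0.0876
grip_force: 0.0
```

>>> {"method": "play_rows", "body": {"xyz": [[0,0,0],[0,0,0],[0,0,0],[0,0,0]], "yaw": [0.28,0.56,0.84,1], "jaw": [1,1,1,1]}}

```text
clock: 9.7
tcp_pos: [0.5696, 0.0261, 0.238]
tcp_rot: [2.917, 1.165, 0.0]
wrist_force: [0.1, 0.3, 0.1]
width: 0.0879
grip_force: 0.0
```

>>> {"method": "play_rows", "body": {"xyz": [[0,0,0],[0,0,0],[0,0,0],[0,0,0]], "yaw": [0.28,0.56,0.84,1], "jaw": [1,1,1,1]}}

```text
clock: 10.1
tcp_pos: [0.5696, 0.0261, 0.2379]
tcp_rot: [2.517, 1.88, 0.0]
wrist_force: [0.4, 0.2, 1.1]
width: 0.0879
grip_force: 0.0
```

>>> {"method": "play_rows", "body": {"xyz": [[0,0,0],[0,0,0],[0,0,0],[0,0,0],[0,0,0]], "yaw": [0.28,0.56,0.63,0.63,0.63], "jaw": [1,1,1,1,1]}}

```text
clock: 10.6
tcp_pos: [0.5695, 0.0262, 0.238]
tcp_rot: [2.182, 2.26, -0.0]
wrist_force: [0.1, 0.3, 0.5]
width: 0.0879
grip_force: 0.0
```

```bash
python3 st.py
```

```text
{'clock': 10.6, 'tcp_pos': [0.57, 0.026, 0.238], 'joint_pos': [-0.346, 0.306, 0.274, 1.728, -0.09, 1.12, -0.01], 'wrist_force': [0.132, 0.296, 0.499], 'wrist_torque': [0.007, -0.028, -0.025], 'width': 0.088, 'grip_force': 0.0}
2.002256327992082
```

>>> {"method": "play_rows", "body": {"xyz": [[0.002,-0.002,-0.08],[0.002,-0.002,-0.16],[0.002,-0.002,-0.22],[0.002,-0.002,-0.24],[0.002,-0.002,-0.24],[0.002,-0.002,-0.24],[0.002,-0.002,-0.24],[0.002,-0.002,-0.24],[0.002,-0.002,-0.24],[0.002,-0.002,-0.24]], "yaw": [0,0,0,0,0,0,0,0,0,0], "jaw": [1,1,1,1,1,-1,-1,-1,-1,-1]}}

```text
clock: 11.6
tcp_pos: [0.5708, 0.0256, 0.1188]
tcp_rot: [2.18, 2.261, 0.001]
wrist_force: [-0.3, -0.1, 0.4]
width: 0.0515
grip_force: 0.0
```

```bash
python3 st.py; python3 - <<'E'
from h import *
snap('side','side4');snap('wrist','wrist4')
p,W=cloud('side4');cv2.imwrite('pics/c4.png',cv2.resize(p[95:235,230:390],(640,560),interpolation=2)[:,:,::-1])
E
```

```text
{'clock': 11.6, 'tcp_pos': [0.571, 0.026, 0.119], 'joint_pos': [-0.319, 0.435, 0.248, 1.853, -0.136, 0.869, 0.032], 'wrist_force': [-0.325, -0.064, 0.41], 'wrist_torque': [0.036, 0.007, 0.017], 'width': 0.051, 'grip_force': 0.0}
2.101784036382767
```

View pics/c4.png

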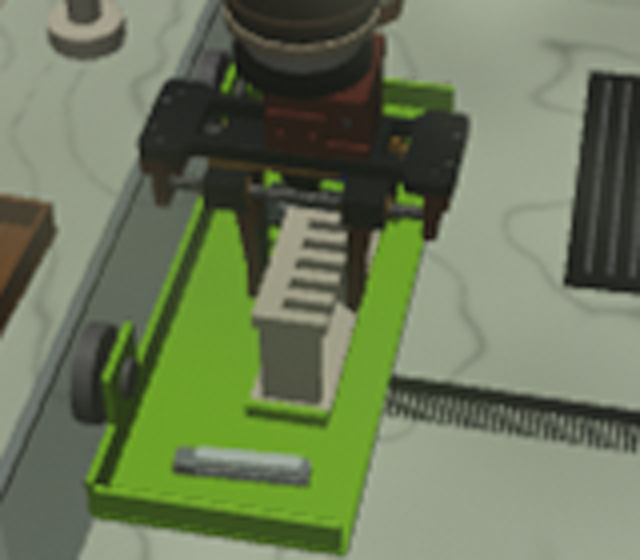

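The fingers straddle the rack's plate, centred at about (310, 270), and are still closing. Finish the grip.

>>> {"method": "play_rows", "body": {"xyz": [[0,0,0],[0,0,0],[0,0,0],[0,0,0],[0,0,0.002],[0,0,0.003]], "yaw": [0,0,0,0,0,0], "jaw": [-1,-1,-1,-1,-1,-1]}}

```text
clock: 12.3
tcp_pos: [0.5699, 0.0254, 0.1193]
tcp_rot: [-2.18, -2.261, 0.002]
wrist_force: [-0.6, -1.4, -0.9]
width: 0.0437
grip_force: 30.0
```

```bash
python3 st.py
```

```text
{'clock': 12.3, 'tcp_pos': [0.57, 0.025, 0.119], 'joint_pos': [-0.319, 0.435, 0.249, 1.853, -0.136, 0.872, 0.032], 'wrist_force': [-0.611, -1.366, -0.913], 'wrist_torque': [0.018, 0.048, -0.026], 'width': 0.044, 'grip_force': 29.998}
2.0974895795882853
```

>>> {"method": "play_rows", "body": {"xyz": [[-0.006,0,0],[-0.012,0,0],[-0.018,-0.001,0],[-0.024,-0.001,0],[-0.024,-0.001,0]], "yaw": [0,0,0,0,0], "jaw": [-1,-1,-1,-1,-1]}}

```text
clock: 12.8
tcp_pos: [0.558, 0.0249, 0.1198]
tcp_rot: [-2.18, -2.262, 0.0]
wrist_force: [-0.3, -0.7, -2.6]
width: 0.0438
grip_force: 30.0
```

```bash
python3 st.py
```

```text
{'clock': 12.8, 'tcp_pos': [0.558, 0.025, 0.12], 'joint_pos': [-0.324, 0.415, 0.249, 1.882, -0.132, 0.86, 0.028], 'wrist_force': [-0.341, -0.719, -2.56], 'wrist_torque': [0.002, -0.007, -0.002], 'width': 0.044, 'grip_force': 29.999}
2.097300964893392
```

>>> {"method": "play_rows", "body": {"xyz": [[-0.01,0,0],[-0.02,-0.001,0],[-0.03,-0.001,0],[-0.045,-0.002,0],[-0.065,-0.002,0],[-0.09,-0.003,0],[-0.12,-0.004,0],[-0.15,-0.005,0.01],[-0.18,-0.006,0.03],[-0.2,-0.007,0.06],[-0.2,-0.007,0.06]], "yaw": [0,0,0,0,0,0,0,0,0,0,0], "jaw": [-1,-1,-1,-1,-1,-1,-1,-1,-1,-1,-1]}}

```text
clock: 13.9
tcp_pos: [0.4577, 0.0215, 0.1511]
tcp_rot: [2.18, 2.261, 0.003]
wrist_force: [0.2, 0.6, -2.3]
width: 0.0434
grip_force: 30.0
```

```bash
python3 st.py; python3 - <<'E'
from h import *
snap('scene','scene5');snap('side','side5')
for t in('scene5','side5'):
    p,W=cloud(t)
    with np.errstate(invalid='ignore'):m=(p.max(-1)<75)&(W[...,2]>.001)&(W[...,2]<.012)&(abs(W[...,0]-.356)<.11)&(abs(W[...,1]+.279)<.16)
    m=cv2.morphologyEx(m.astype(np.uint8),cv2.MORPH_OPEN,np.ones((2,2)))>0
    R=cv2.minAreaRect(W[m][:,:2].astype(np.float32));print('mat',R,np.percentile(W[m][:,2],[5,50,95]))
    vv,uu=np.where(m);print(uu.min(),uu.max(),vv.min(),vv.max())
p,W=cloud('side5');cv2.imwrite('pics/side5c.png',cv2.resize(p[80:240,240:450],(788,600),interpolation=2)[:,:,::-1])
E
```

```text
{'clock': 13.9, 'tcp_pos': [0.458, 0.021, 0.151], 'joint_pos': [-0.378, 0.21, 0.26, 2.084, -0.072, 0.854, -0.04], 'wrist_force': [0.232, 0.616, -2.257], 'wrist_torque': [0.005, -0.008, -0.005], 'width': 0.043, 'grip_force': 29.999}
2.101938437899829
mat ((nan, nan), (0.0, 0.0), 0.0) [nan nan nan]
236 299 160 195
mat ((0.3475458323955536, -0.17758938670158386), (0.15532557666301727, 0.454206645488739), 2.8769688606262207) [nan nan nan]
372 427 114 172
```

View pics/side5c.png

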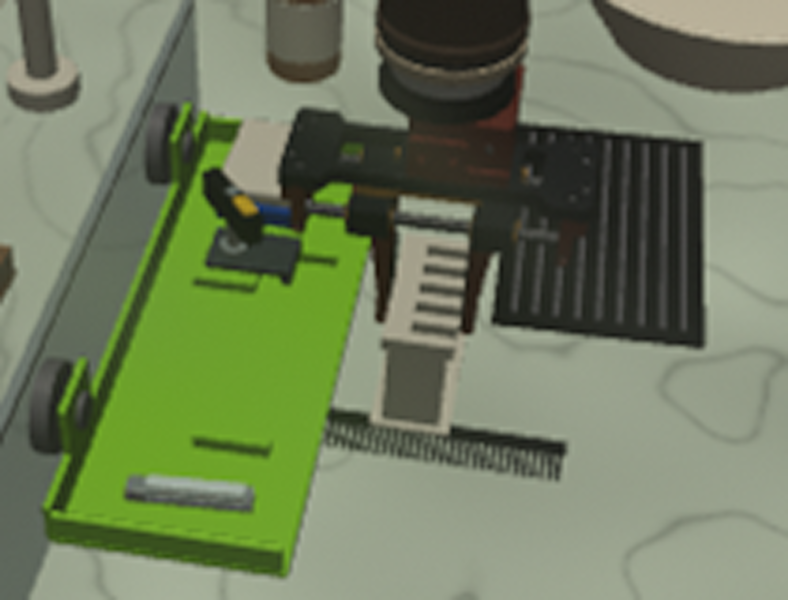

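The rack is clear of the clamp and the front. In the crop, the mat is at about (600, 240). Carry the rack there.

>>> {"method": "play_rows", "body": {"xyz": [[-0.02,-0.04,0],[-0.04,-0.09,0],[-0.065,-0.15,0],[-0.09,-0.21,0],[-0.115,-0.28,0],[-0.14,-0.35,0],[-0.17,-0.42,0],[-0.19,-0.48,0],[-0.205,-0.515,0],[-0.208,-0.528,0],[-0.208,-0.528,-0.03],[-0.208,-0.528,-0.07],[-0.208,-0.528,-0.11],[-0.208,-0.528,-0.15],[-0.208,-0.528,-0.17],[-0.208,-0.528,-0.18],[-0.208,-0.528,-0.18]], "yaw": [0,0,0,0.02,0.04,0.057,0.057,0.057,0.057,0.057,0.057,0.057,0.057,0.057,0.057,0.057,0.057], "jaw": [-1,-1,-1,-1,-1,-1,-1,-1,-1,-1,-1,-1,-1,-1,-1,-1,-1]}}

```text
clock: 15.7
tcp_pos: [0.3545, -0.2422, 0.0594]
tcp_rot: [-2.145, -2.294, 0.001]
wrist_force: [-0.4, 0.0, -1.7]
width: 0.044
grip_force: 30.0
```

```bash
python3 st.py; python3 - <<'E'
from h import *
snap('side','side6')
p,W=cloud('side6');cv2.imwrite('pics/side6c.png',cv2.resize(p[70:200,330:490],(738,600),interpolation=2)[:,:,::-1])
E
```

```text
{'clock': 15.7, 'tcp_pos': [0.355, -0.242, 0.059], 'joint_pos': [0.14, 0.339, 0.415, 2.234, -0.236, 0.609, 0.795], 'wrist_force': [-0.352, 0.0, -1.682], 'wrist_torque': [-0.035, -0.056, -0.033], 'width': 0.044, 'grip_force': 29.998}
3.833357222534993
```

View pics/side6c.png

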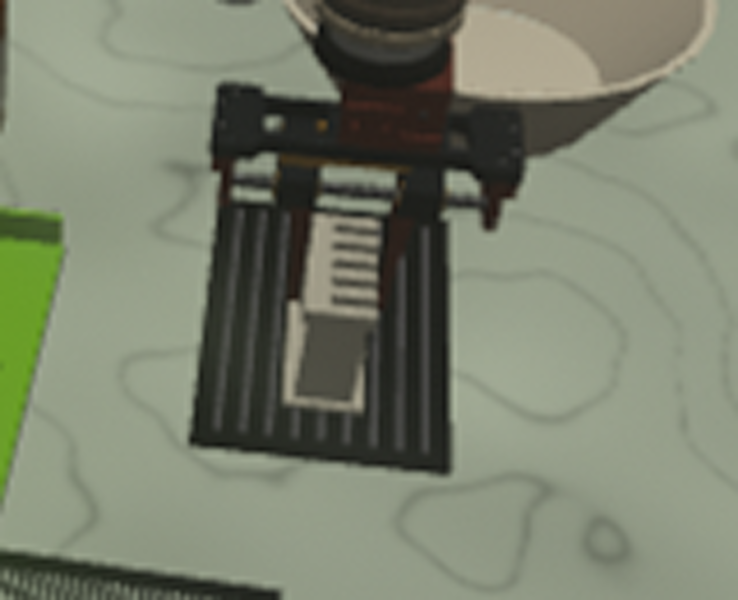

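The rack is centred over the mat, its legs end at (325, 400). Creep down.

>>> {"method": "play_rows", "body": {"xyz": [[0,0,-0.003],[0,0,-0.006],[0,0,-0.008],[0,0,-0.01],[0,0,-0.01]], "yaw": [0,0,0,0,0], "jaw": [-1,-1,-1,-1,-1]}}

```text
clock: 16.25
tcp_pos: [0.3545, -0.2425, 0.0548]
tcp_rot: [2.146, 2.294, 0.0]
wrist_force: [-0.2, 0.4, -2.3]
width: 0.0438
grip_force: 30.0
```

>>> {"method": "play_rows", "body": {"xyz": [[0,0,-0.001],[0,0,-0.002],[0,0,-0.003],[0,0,-0.003]], "yaw": [0,0,0,0], "jaw": [-1,-1,-1,-1]}}

```text
clock: 16.65
tcp_pos: [0.355, -0.2425, 0.0542]
tcp_rot: [2.146, 2.294, 0.002]
wrist_force: [-2.6, 3.1, 16.1]
width: 0.0437
grip_force: 30.0
```

Contact. Ease off, release and rise.

>>> {"method": "play_rows", "body": {"xyz": [[0,0,0.002],[0,0,0.002],[0,0,0.002],[0,0,0.002],[0,0,0.002],[0,0,0.002],[0,0,0.002],[0,0,0.05],[0,0,0.12],[0,0,0.2],[0,0,0.3],[0,0,0.3]], "yaw": [0,0,0,0,0,0,0,0,0,0,0,0], "jaw": [-1,1,1,1,1,1,1,1,1,1,1,1]}}

```text
clock: 17.85
tcp_pos: [0.3571, -0.2443, 0.2086]
tcp_rot: [2.141, 2.287, 0.006]
wrist_force: [0.9, 0.3, -0.2]
width: 0.0879
grip_force: 0.0
```

```bash
python3 st.py; python3 - <<'E'
from h import *
snap('side','side7')
p,W=cloud('side7');cv2.imwrite('pics/side7c.png',cv2.resize(p[90:240,230:440],(798,570),interpolation=2)[:,:,::-1])
with np.errstate(invalid='ignore'):
    m=(p.min(-1)>110)&(W[...,2]>.06)&(W[...,2]<.09)&(abs(W[...,0]-.355)<.06)&(abs(W[...,1]+.243)<.08)
    P=W[m];print('rack',cv2.minAreaRect(P[:,:2].astype(np.float32)),np.percentile(P[:,2],[10,50,90]))
    m=(W[...,2]>.115)&(W[...,2]<.155)&(np.hypot(W[...,0]-.611,W[...,1]+.081)<.034)&(p.max(-1)<90)
    print('knob',np.percentile(W[m][:,2],[50,80,90,97]))
E
```

```text
{'clock': 17.85, 'tcp_pos': [0.357, -0.244, 0.209], 'joint_pos': [0.024, 0.078, 0.499, 2.086, -0.047, 0.979, 0.614], 'wrist_force': [0.891, 0.277, -0.211], 'wrist_torque': [-0.008, -0.079, 0.045], 'width': 0.088, 'grip_force': 0.0}
3.7797783122801363
rack ((0.3539430499076843, -0.2414422482252121), (0.04206215590238571, 0.10003140568733215), 2.365723133087158) [0.07556998 0.07747478 0.07935005]
knob [0.13722569 0.14320594 0.14446729 0.14574087]
```

View pics/side7c.png

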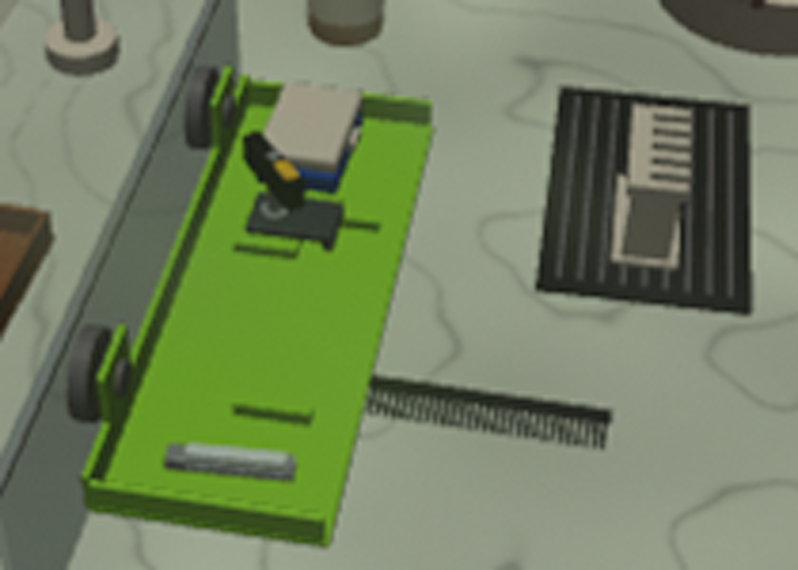

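The rack stands flat in the middle of the mat at (650, 190), the knob is still raised, and everything else is in place.

```bash
python3 -c "
from plant import r
print(r.job_done())"
```

```text
the job is handed in; nothing more can be done
None
```

I turned the clamp knob clockwise to its stop, drew the rack out over the caddy's front and set it upright on the drying mat. I handed the job in at about 18 s; the hand-in reported no verdict.

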